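# Clamp a bar in the holding board with its two cam levers

## Robot

A 6-joint arm with a two-finger parallel gripper is mounted at the origin on a cart in front of the work surface, level with it; the furniture and walls round the work are solid. World frame = base frame: x ahead of the robot, y to its left, z up, the work surface at z = 0. Lengths are in m, angles in rad, forces in N, time in s.
With the tool pointing down it reaches from about 0.375 to 0.9 m from the base axis. Payload 3.1 kg.
Tool frame: the origin (TCP) lies between the finger pads; the fingertips stand 22 mm ahead of it and the grasp point (between the pads) lies 3 mm ahead of it; z points along the fingers, y is the direction in which the jaws open and shut (so a half turn about z gives the same grasp; the last joint's range is limited). The gripper opens to 87 mm and grips with 3 to 60 N. Pads are 19 mm wide; open, the fingers measure 117 mm over their backs; the gripper's body (75 mm by 190 mm) begins 51 mm behind the grasp point.
Start: joints at [1.105, 0.527, 1.433, -0, 1.181, -0.178], TCP at [0.177, 0.599, 0.245] pointing down, gripper open.
Joint ranges: [-3.08, 3.08], [-0.75, 2.2], [0.22, 2.44], [-1.43, 4.57], [0, 2.65], [-2.85, 2.85]. Speed limits (rad/s): [2.79, 2.79, 3.14, 3.14, 3.14, 3.14].

## Interface

Orientations are given as a unit quaternion [x, y, z, w].
In Python, from rig import get_obs, camera, get_calibration, hand_in, search_frame gives the robot as it stands.
- The arm moves only by the shell command python3 -m jog 'ROWS' [FORCE]. ROWS is JSON, a list of rows, each an object with "grip": the closure in counts, from 0 (fully open) to 255 (shut); "travel": the shift along the world's x, y, z in cm, a list of three; "twist": the turn about the world's z in degrees. A call has 1 to 8 rows; each row shifts and turns the commanded pose from where the row before left it; what a row does not reach is not made up. A row lasts 1/10 s, in which the tool goes at most 50 mm and 8.59 degrees, less where a joint would pass 70% of its speed; a pose out of reach is approached as far as the arm can. A call is refused whole if a number of a shift passes 5 or a number of a turn 8.59, either way. A call with a gripper value outside its range is refused whole. The fingers move at their own pace and stop on an object; FORCE is the grip in N (left out, the last holds). Time passes only in rows, so rows that do not move let the fingers close. It gives the time, the measured TCP pose, the force and the opening at its end, in the units of the state.
- get_obs(): the state, without advancing time (a new reading comes with each control period).
- camera(name): name is "scene" or "top" or "wrist"; returns the picture (420x560x3 uint8, red, green, blue); there is no depth.
- get_calibration(name): a dict with "fx", "fy", "cx", "cy" (pixels), "R" (3x3) and "t" (3): a world point X has camera coordinates R X + t; the wrist camera has in their place "T_tool_cam" (4x4, takes a point from camera to tool coordinates, whose origin is the TCP and whose axes are the flange's). Camera axes: x right, y down, z forward; pixel columns grow to the right and rows downward; lengths in m; the calibration is good to about 2 mm. A picture is of the moment at which its call begins: read the wrist's pose just before it. get_calibration takes no time and is no camera call.
- hand_in(): hands the job in, once; it reports no verdict.
Trained networks look in the newest picture that a camera, given by its name, has taken for a name from the list of things; names that differ only in an ending like _2 or _b are one class to them, and where a whole thing is asked for, a point or a joint stands for the part that bears it (a point fixed in the world has none). Each returns a list of dicts, best first, with "p" (0 to 1); they miss things now and then, are a little off and sometimes report something else, mostly with a low value. They report only what shows in the picture. A call takes as long as a camera call. They do not tell look-alikes from the thing itself.
- search_frame(target, camera): "at" ([x, y, z] in m, in world coordinates, good to about 4 mm: the middle of the surface that is visible of it).
The state is a dict: "time": time; "q": joint angles; "joint_velocities": joint speeds; "joint_torque": joint torques, N m; "position": TCP position; "tool_rot": TCP orientation; "ft_force": force on the tool from outside, world axes, zero at the start; "moment": the same for the moment, N m; "grip_width": finger opening in m.
Only numpy, scipy, OpenCV 4.12 (cv2) and the standard library are available. Lean on these libraries where they do the work, as an engineer would, in place of code of your own. Each camera call takes 0.05 s, during which the arm holds its last target. There are 200 camera calls.

## Task

Make the wooden bar fast in the holding board, ready for carving, by pushing with a fingertip only. First, with both cam levers still open, push the bar along its channel until its end is right up against the end stop; then swing each of the two cam levers outwards until the cams nip the bar tight against the fence, and leave it clamped there with both cams tight (one can slacken as the other is closed). Do not lift or tip the bar, and leave the tools and offcuts lying around it where they are.

Things in the scene. Friction and masses are not known exactly. Their poses are not given: they have to be found in the camera images.
- holding_board: holding board, fixed to the bench: plywood base 155 mm (x) by 270 mm (y), 18 mm thick, on 8 mm feet. Origin on the bench; the base spans x -90..65, y -135..135 mm. x points from the fence to the cam levers, away from the robot; y to the left, z up. The bar's channel runs along y between fence and cams and is open at its +y end. Bolt ends, the highest part, are 63 mm above the bench.
- fence_face (a point): middle of the fence's clamping face (x=-55 mm on the board, 35 mm above the bench). The fence is a wooden strip along the board's y, 230 mm long, 30 mm thick, its top 52 mm above the bench.
- stop_face (a point): middle of the end stop's face, which looks along the board's +y (y=-80 mm on the board, 34 mm above the bench). The stop is a wooden block 36x24 mm, its top 42 mm above the bench, at the -y end of the channel, x -54..-17 mm.
- bar: loose wooden bar to be clamped, 35 mm wide (its x), 160 mm long (its y), 18 mm high, 0.06-0.13 kg, lying flat on the base in the channel, 15 to 38 mm short of the stop. Origin: centre of its underside, 26 mm above the bench; axes nearly as the board's. Home, its origin is at x=-37.5, y=0 mm on the board: side on the fence, -y end on the stop.
- cam_left (a joint): angle of the left cam lever, rad. 0: fully open, lever along the board's +x; grows as the lever swings outwards to the board's +y side (anticlockwise from above). The cam meets a bar that lies on the fence at about 1.3 and is tight 0.05 to 0.2 beyond (10-15 N on the handle); hard limit 1.80. Its stiff pivot (0.25 Nm) stays where it is left and keeps the squeeze. Starts at 0 to 0.4.
- cam_right (a joint): angle of the right cam lever, rad, the mirror image: 0 is fully open, lever along the board's +x; grows as the lever swings outwards to the board's -y side (clockwise from above). Same meeting angle, limit, stiffness and starts. Closing the second cam can settle the bar and slacken the first, which then needs another push.
- cam_left_pivot (a point): pivot axis (vertical) of the left cam, 38 mm above the bench, at x=+8, y=+45 mm on the board. Cam: a disc of 48 mm diameter set 9 mm off its pivot. Cam and lever are one piece of dark wood, 26 to 50 mm above the bench; the lever is 20 mm wide with a round end 25 mm across. The outer half of an open lever overhangs the base's far edge.
- cam_right_pivot (a point): pivot axis (vertical) of the right cam, 38 mm above the bench, at x=+8, y=-45 mm on the board; the mirror image of the left one.
- cam_left_handle (a point): centre of the round end of the left lever, 100 mm from its pivot, 38 mm above the bench.
- cam_right_handle (a point): centre of the round end of the right lever, 100 mm from its pivot, 38 mm above the bench.
- maple_block: the maple offcut (pale block, 44x76x28 mm); a bystander lying on the bench, not to be disturbed. Origin: centre of its underside.
- sanding_block: the sanding block (red abrasive paper round a cork block, 32x58x24 mm); a bystander lying on the bench, not to be disturbed. Origin: centre of its underside.
- pencil: the brown clutch pencil (9x143x10 mm); a bystander lying on the bench, not to be disturbed. Origin: centre of its underside.
- chisel: the bench chisel with an amber wooden handle (27x205x31 mm); a bystander lying on the bench, not to be disturbed. Origin: centre of its underside.
- peg: the black tuning peg (21x75x11 mm); a bystander lying on the bench, not to be disturbed. Origin: centre of its underside.
There are look-alikes about, which are no part of the job. Of the things that look like the bar, the largest one is meant.

How it is judged:
On the way:
1. the bar is up against the end stop (within 3 mm) while both cam levers are still open (under 0.9 rad) (y of bar in the frame of holding_board between -0.003 and 0.003 m and value of joint each of cam_left, cam_right below 0.9 rad), for 0.2 s.
At the end, for the whole second after the job is handed in: The bar lies at rest, flat in the channel, its end within 3 mm of the end stop, its side flat on the fence (within 2 mm and 0.03 rad), and each of the two cams presses on it with more than 3 N (y of bar in the frame of holding_board between -0.003 and 0.003 m and x of bar in the frame of holding_board below -0.0355 m and angle between the y axis of bar and the y axis of holding_board, either way round below 0.03 rad and z of bar in the frame of holding_board below 0.029 m and contact force between bar and cam_left above 3 N and contact force between bar and cam_right above 3 N and linear speed of bar below 0.01 m/s); the robot touches nothing.
It fails at once if the bar is lifted more than 8 mm off the board (z of bar in the frame of holding_board above 0.034 m).
It fails at once if the bar is tipped by more than 0.2 rad (angle between bar's own z axis and vertical above 0.2 rad).
It fails at once if a tool, offcut or other small thing lying round the board is moved by more than 20 mm (distance of any of maple_block, sanding_block, pencil, chisel, peg from where it was at the start of the episode above 0.02 m).
It also fails if it takes over 61 s, if anything falls off the work surface, if the arm or the gripper's body presses on something with over 40 N, if the wrist force passes 120 N, or if a joint passes its speed limit or range.

## Working session

There is one attempt and no reset: what is moved stays moved. The work goes in short steps, Python scripts to look and compute and a shell command to move; the robot and the scene stay as the last step left them, time stands still between calls to the robot, and variables do not carry over. Pictures are saved under pics/ and viewed, about 8 in all and at most 12, crops included, and the job is handed in when it is done.

```bash
mkdir -p pics; python3 - <<'E'
from rig import *
import cv2, numpy as np
for c in ("top","scene"):
    im=camera(c); cv2.imwrite(f"pics/{c}0.png",im[:,:,::-1])
    for n in ["holding_board","bar","cam_left","cam_right","cam_left_handle","cam_right_handle","cam_left_pivot","cam_right_pivot","fence_face","stop_face"]+(["maple_block","sanding_block","pencil","chisel","peg"] if c=="top" else []):
        try: print(c,n,[(np.round(d["at"],3).tolist(),round(d["p"],2)) for d in search_frame(n,c)][:4])
        except Exception as e: print(n,e)
    k=get_calibration(c); print({a:np.round(v,3).tolist() for a,v in k.items()})
o=get_obs();print(o)
E
```

```text
top holding_board [([0.493, 0.272, 0.025], 0.7)]
top bar [([0.407, 0.744, 0.014], 0.74), ([0.472, 0.019, 0.022], 0.65), ([0.39, -0.146, 0.013], 0.64), ([0.549, 0.26, 0.046], 0.43)]
top cam_left [([0.492, 0.34, 0.046], 0.71)]
top cam_right [([0.55, 0.265, 0.048], 0.94), ([0.58, 0.087, 0.012], 0.7)]
top cam_left_handle [([0.494, 0.341, 0.046], 0.57)]
top cam_right_handle [([0.551, 0.262, 0.049], 0.9), ([0.485, 0.276, 0.032], 0.55)]
top cam_left_pivot [([0.49, 0.274, 0.021], 0.96)]
top cam_right_pivot [([0.487, 0.279, 0.029], 0.72)]
top fence_face [([0.493, 0.277, 0.026], 0.66)]
top stop_face []
top maple_block [([0.338, 0.242, 0.037], 0.58)]
top sanding_block [([0.664, 0.053, 0.016], 0.68), ([0.493, 0.276, 0.023], 0.58)]
top pencil []
top chisel [([0.472, 0.018, 0.023], 0.81)]
top peg []
{'fx': 493.739, 'fy': 493.739, 'cx': 275.322, 'cy': 211.151, 'R': [[0.028, -0.999, 0.026], [-0.988, -0.032, -0.151], [0.152, -0.021, -0.988]], 't': [0.275, 0.548, 1.39]}
scene holding_board [([0.495, 0.282, 0.027], 0.74)]
scene bar [([0.415, 0.748, 0.014], 0.9), ([0.445, 0.283, 0.044], 0.69), ([0.391, 
[... 690 characters left out ...]
time': 1.35, 'q': array([ 1.10552514e+00,  5.27534426e-01,  1.43268581e+00,  2.13832411e-06,
        1.18137553e+00, -1.78450619e-01]), 'joint_velocities': array([7.20002692e-04, 6.12182283e-05, 9.97693519e-04, 4.74903862e-05,
       1.14131171e-03, 9.86159227e-06]), 'joint_torque': array([ 9.92977766e-04, -4.40018535e+01, -1.76980573e+01,  6.33789576e-02,
        5.06117998e-02, -2.94874746e-05]), 'position': array([0.17675251, 0.59947658, 0.24453175]), 'tool_rot': array([ 1.42919617e-01,  9.89734299e-01, -1.16174472e-06, -1.43004496e-06]), 'ft_force': array([ 0.83706378, -0.78433905,  0.21694276]), 'moment': array([-0.03127652, -0.02479785,  0.00638609]), 'grip_width': 0.08731223836372631}
```

```bash
python3 - <<'E'
import cv2
im=cv2.imread("pics/top0.png"); cv2.imwrite("pics/top0b.png",cv2.resize(im,(784,588),interpolation=cv2.INTER_CUBIC))
c=im[110:290,70:310]; cv2.imwrite("pics/crop0.png",cv2.resize(c,(800,600),interpolation=cv2.INTER_CUBIC))
E
```

```text
(no output)
```

View pics/top0b.png

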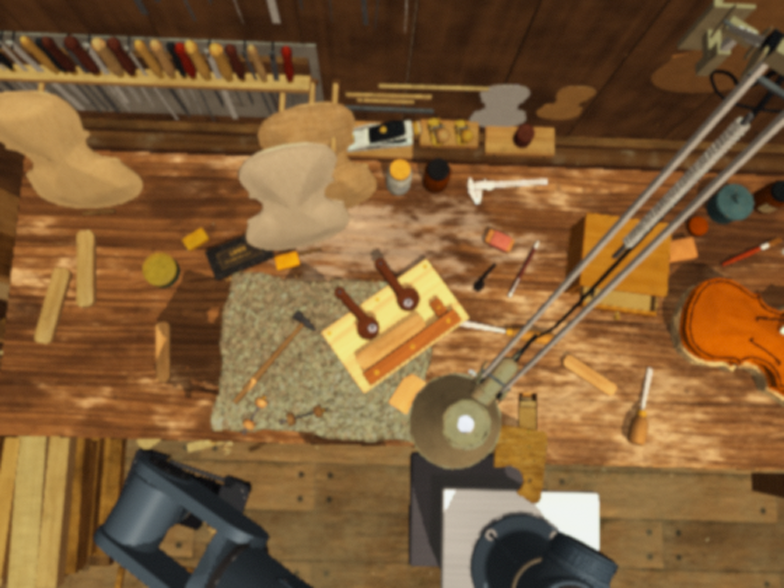

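View pics/crop0.png

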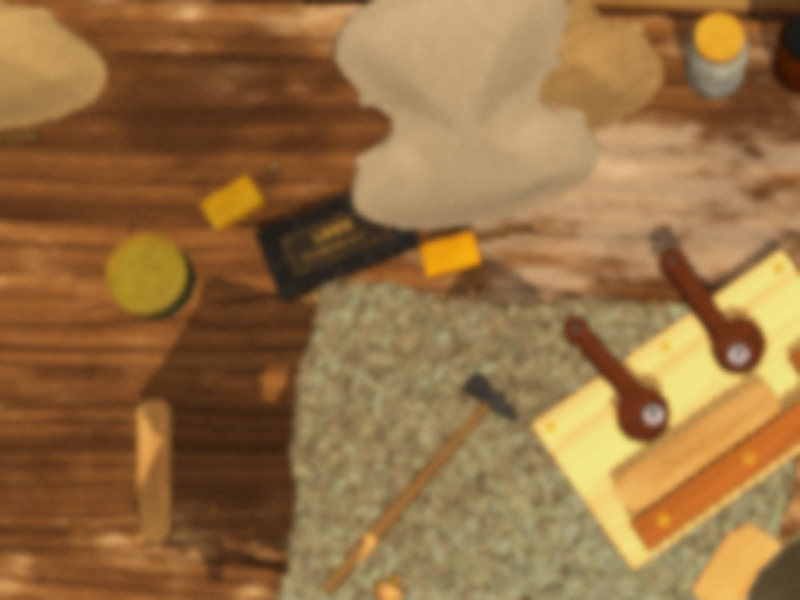

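```bash
python3 - <<'E'
import cv2
im=cv2.imread("pics/scene0.png"); cv2.imwrite("pics/scene0b.png",cv2.resize(im,(784,588),interpolation=cv2.INTER_CUBIC))
im=cv2.imread("pics/top0.png")
c=im[178:283,220:360]; cv2.imwrite("pics/crop1.png",cv2.resize(c,(800,600),interpolation=cv2.INTER_CUBIC))
E
```

```text
(no output)
```

View pics/scene0b.png

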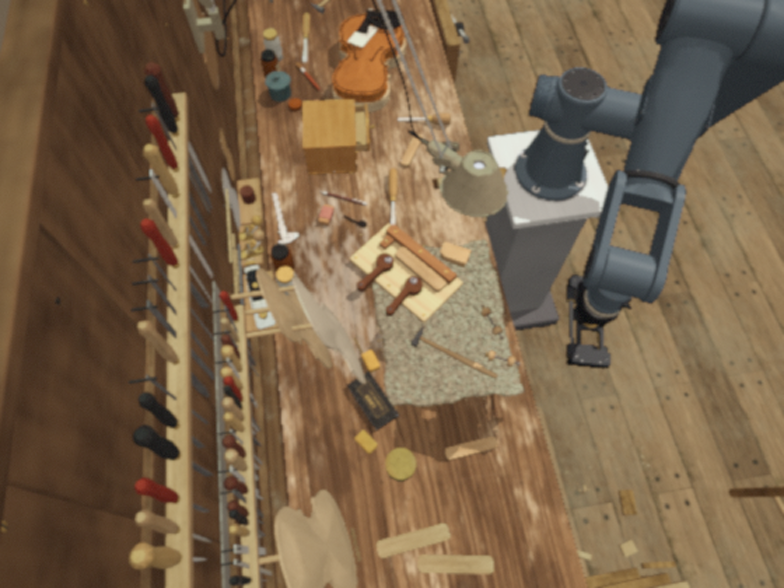

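View pics/crop1.png

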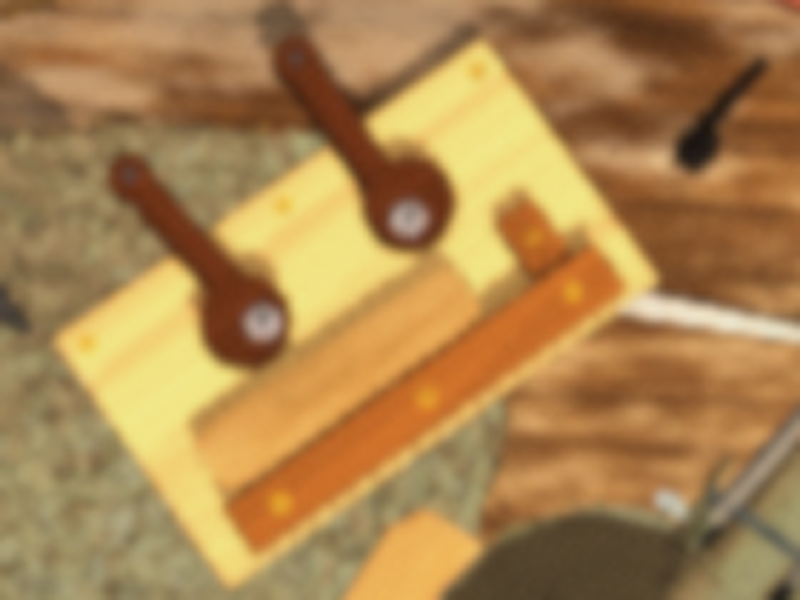

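```bash
cat > h.py <<'E'
import numpy as np
from rig import *
def ray(c,u,v):
    k=get_calibration(c);R=np.array(k["R"]);t=np.array(k["t"])
    return -R.T@t, R.T@np.array([(u-k["cx"])/k["fx"],(v-k["cy"])/k["fy"],1])
def onz(c,u,v,z):
    o,d=ray(c,u,v); return o+d*(z-o[2])/d[2]
def tri(p,q):
    (a,d),(b,e)=ray("top",*p),ray("scene",*q)
    s=np.linalg.lstsq(np.c_[d,-e],b-a,rcond=None)[0]
    return (a+d*s[0]+b+e*s[1])/2, np.linalg.norm(a+d*s[0]-b-e*s[1])
def fit(loc,W):
    loc,W=np.array(loc),np.array(W); a=loc-loc.mean(0);b=W-W.mean(0)
    th=np.arctan2((a[:,0]*b[:,1]-a[:,1]*b[:,0]).sum(),(a*b).sum())
    M=np.array([[np.cos(th),-np.sin(th)],[np.sin(th),np.cos(th)]])
    t=W.mean(0)-M@loc.mean(0); return th,M,t,W-(loc@M.T+t)
E
python3 - <<'E'
from h import *
np.set_printoptions(precision=4,suppress=True)
P=lambda cu,cv,z: onz("top",220+cu*.175,178+cv*.175,z)[:2]
# local xy
pts=[((65,135),58,340,26),((-90,135),232,588,26),((65,-135),485,38,26),((-90,-135),660,280,26),((8,45),264,322,63),((8,-45),408,218,63)]
W=[P(u,v,z/1000) for _,u,v,z in pts]; loc=np.array([p[0] for p in pts])/1000
th,M,t,r=fit(loc,W); print(th,t);print(r)
np.savez("board.npz",th=th,M=M,t=t)
L=lambda w:(np.array(w)-t)@M
for n,u,v,z,p in [("L",127,175,.05,(.008,.045)),("R",293,57,.05,(.008,-.045))]:
    w=P(u,v,z); l=L(w); d=l-p; print(n,w,l,np.hypot(*d),np.arctan2(d[1],d[0]))
for c in [(192,428),(225,490),(440,255),(480,300)]: print("bar",L(P(*c,.044)))
for c in [(222,502),(258,553),(598,245),(628,290)]: print("fence",L(P(*c,.052)))
for a,b in [((465,425),(475,185)),((500,375),(440,155))]: print("lamp",tri(np.array(a)/1.4,np.array(b)/1.4))
for n,p in dict(barend=(-.0375,.12),fence=(-.055,0)).items(): print(n,M@p+t)
print("hold",[M@np.array(p)+t for p in loc[:4]])
for c in [(425,510),(485,545),(350,600)]: print("maple",L(P(*c,.028)),P(*c,.028))
E
```

```text
0.6502222363786063 [0.49   0.2747]
[[ 0.0001 -0.0025]
 [ 0.002  -0.0005]
 [-0.0005 -0.0006]
 [ 0.0001  0.0016]
 [-0.0006  0.0001]
 [-0.001   0.0019]]
L [0.5418 0.3864] [0.1088 0.0575] 0.1015911028712626 0.12366196371602635
R [0.6048 0.305 ] [ 0.1097 -0.0454] 0.1016930214876423 -0.004241636027058796
bar [-0.0132  0.104 ]
bar [-0.0477  0.1084]
bar [-0.0147 -0.0475]
bar [-0.0447 -0.0505]
fence [-0.052   0.1132]
fence [-0.0826  0.1133]
fence [-0.0571 -0.114 ]
fence [-0.084  -0.1127]
lamp (array([0.2848, 0.1455, 0.1932]), np.float64(0.001533767052027971))
lamp (array([0.3717, 0.0979, 0.2706]), np.float64(0.0033930765034785666))
barend [0.3875 0.3475]
fence [0.4462 0.2414]
hold [array([0.46  , 0.4215]), array([0.3366, 0.3277]), array([0.6234, 0.2066]), array([0.5001, 0.1128])]
maple [-0.1135  0.0323] [0.38   0.2317]
maple [-0.1452  0.0181] [0.3635 0.2013]
maple [-0.1279  0.089 ] [0.3343 0.2682]
```

```bash
python3 -m jog '[{"grip":255,"travel":[2.97,-3.43,0],"twist":-5.2},{"grip":255,"travel":[2.97,-3.43,0],"twist":-5.2},{"grip":255,"travel":[2.97,-3.43,0],"twist":-5.2},{"grip":255,"travel":[2.97,-3.43,0],"twist":-5.2},{"grip":255,"travel":[2.97,-3.43,0],"twist":-5.2},{"grip":255,"travel":[2.97,-3.43,0],"twist":-5.2},{"grip":255,"travel":[2.97,-3.43,-1],"twist":-5.2},{"grip":255,"travel":[0,0,-3],"twist":0}]' 20; python3 - <<'E'
from h import *
np.set_printoptions(precision=4,suppress=True)
P=lambda cu,cv,z: onz("top",220+cu*.175,178+cv*.175,z)
print("peg",P(695,150,.01),P(760,65,.01))
print(tri(np.array((465,425))/1.4,np.array((478,165))/1.4))
o=get_obs();print(o["q"],o["position"],o["ft_force"])
E
```

```text
time: 2.15
position: [0.3909, 0.3573, 0.207]
tool_rot: [0.448, 0.894, 0.004, 0.003]
ft_force: [1.0, 1.3, -0.1]
grip_width: 0.0308
peg [0.5706 0.0945 0.01  ] [0.6167 0.0608 0.01  ]
(array([0.29  , 0.1577, 0.288 ]), np.float64(0.00364581001652261))
[ 0.5303  0.4476  1.7174 -0.0022  0.9667 -0.1097] [0.3909 0.3573 0.207 ] [ 1.0497  1.2932 -0.1103]
```

```bash
python3 -m jog '[{"grip":255,"travel":[0,0,-4],"twist":0},{"grip":255,"travel":[0,0,-4],"twist":0},{"grip":255,"travel":[0,0,-4],"twist":0},{"grip":255,"travel":[0,0,-1.5],"twist":0},{"grip":255,"travel":[0,0,-1.45],"twist":0},{"grip":255,"travel":[0,0,0],"twist":0},{"grip":255,"travel":[0,0,0],"twist":0},{"grip":255,"travel":[0,0,0],"twist":0}]' ; python3 - <<'E'
from h import *
import cv2
b=np.load("board.npz"); o=get_obs()
print((o["position"][:2]-b["t"])@b["M"],o["position"],o["ft_force"],o["grip_width"])
im=camera("top")[178:283,220:360,::-1]; a=cv2.resize(im,(800,600),interpolation=cv2.INTER_CUBIC)
cv2.imwrite("pics/c2.png",a)
im=camera("scene")[150:255,230:370,::-1]; a=cv2.resize(im,(800,600),interpolation=cv2.INTER_CUBIC)
cv2.imwrite("pics/c3.png",a)
E
```

```text
time: 2.95
position: [0.3853, 0.3598, 0.056]
tool_rot: [0.445, 0.896, 0.001, 0.001]
ft_force: [-0.2, -0.2, 0.1]
grip_width: -0.0
[-0.0318113   0.13109628] [0.38530369 0.35981682 0.05596873] [-0.20762556 -0.20326036  0.09917052] -3.195477395224496e-05
```

View pics/c3.png

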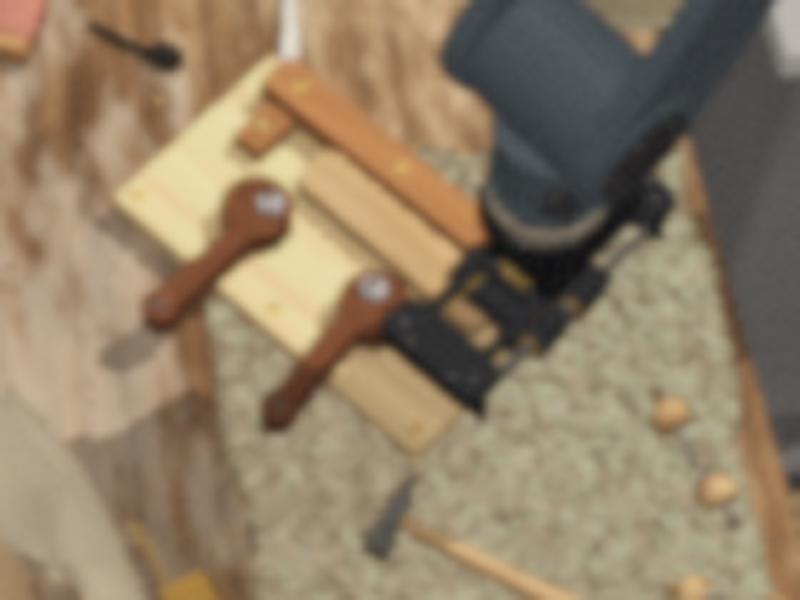

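```bash
python3 -m jog '[{"grip":255,"travel":[0.45,-0.6,0],"twist":0},{"grip":255,"travel":[0.45,-0.6,0],"twist":0},{"grip":255,"travel":[0.3,-0.4,0],"twist":0},{"grip":255,"travel":[0.3,-0.4,0],"twist":0},{"grip":255,"travel":[0.3,-0.4,0],"twist":0},{"grip":255,"travel":[0.3,-0.4,0],"twist":0},{"grip":255,"travel":[0.15,-0.2,0],"twist":0},{"grip":255,"travel":[0,0,0],"twist":0}]' ; cat > s.py <<'E'
from h import *
np.set_printoptions(precision=4,suppress=True)
b=np.load("board.npz"); o=get_obs()
x,y=o["tool_rot"][:2]
print("board",(o["position"][:2]-b["t"])@b["M"],"z",o["position"][2],"Fboard",o["ft_force"][:2]@b["M"],"jaw",np.degrees(np.arctan2(2*y*y-1,2*x*y)))
E
python3 s.py
```

```text
time: 3.85
position: [0.4075, 0.329, 0.055]
tool_rot: [0.445, 0.896, -0.0, 0.0]
ft_force: [0.3, -0.2, 1.1]
grip_width: 0.0006
board [-0.0328  0.0931] z 0.05495300581155376 Fboard [ 0.1357 -0.3551] jaw 37.145651643354
```

```bash
python3 -m jog '[{"grip":255,"travel":[0.12,-0.16,0],"twist":0},{"grip":255,"travel":[0.06,-0.08,0],"twist":0},{"grip":255,"travel":[0,0,0],"twist":0}]' ; python3 s.py; python3 -m jog '[{"grip":255,"travel":[0.12,-0.16,0],"twist":0},{"grip":255,"travel":[0,0,0],"twist":0}]' ; python3 s.py; python3 -m jog '[{"grip":255,"travel":[0.12,-0.16,0],"twist":0},{"grip":255,"travel":[0,0,0],"twist":0}]' ; python3 s.py
```

```text
time: 4.15
position: [0.4084, 0.3275, 0.055]
tool_rot: [0.445, 0.895, 0.0, -0.001]
ft_force: [-1.7, 3.3, 0.5]
grip_width: 0.0003
board [-0.033   0.0914] z 0.05497543290961059 Fboard [0.6722 3.6268] jaw 37.13596232681196
time: 4.35
position: [0.4082, 0.3271, 0.055]
tool_rot: [0.446, 0.895, 0.001, -0.002]
ft_force: [-6.8, 10.9, 0.7]
grip_width: 0.0004
board [-0.0333  0.0912] z 0.05500445314066295 Fboard [ 1.1599 12.7916] jaw 37.046366833054144
time: 4.55
position: [0.4082, 0.3268, 0.055]
tool_rot: [0.446, 0.895, 0.001, -0.003]
ft_force: [-10.5, 16.6, 1.6]
grip_width: 0.0004
board [-0.0336  0.091 ] z 0.05501180925854492 Fboard [ 1.6782 19.5331] jaw 36.96782405338294
```

```bash
python3 -m jog '[{"grip":255,"travel":[-1.8,2.4,0],"twist":0},{"grip":255,"travel":[0,0,4],"twist":0},{"grip":255,"travel":[0,0,4],"twist":0},{"grip":255,"travel":[3.91,0.1,0],"twist":0},{"grip":255,"travel":[3.91,0.1,0],"twist":0},{"grip":255,"travel":[3.91,0.1,0],"twist":0},{"grip":255,"travel":[3.91,0.1,0],"twist":0},{"grip":255,"travel":[0,0,0],"twist":0}]' ; python3 s.py; python3 - <<'E'
from h import *
import cv2
im=camera("top")[178:283,220:360,::-1]; a=cv2.resize(im,(800,600),interpolation=cv2.INTER_CUBIC)
im=camera("scene")[150:255,230:370,::-1]; c=cv2.resize(im,(800,600),interpolation=cv2.INTER_CUBIC)
cv2.imwrite("pics/c4.png",cv2.resize(np.vstack([a,c]),(600,600*1200//800*600//600)) [:, :] if 0 else cv2.resize(np.hstack([a,c]),(800,300),interpolation=cv2.INTER_AREA))
E
```

```text
time: 5.35
position: [0.5565, 0.3514, 0.1356]
tool_rot: [0.446, 0.895, 0.003, 0.003]
ft_force: [0.1, -1.0, 0.7]
grip_width: 0.0006
board [0.0993 0.0208] z 0.13560867191051032 Fboard [-0.5397 -0.8396] jaw 37.02675955201824
```

View pics/c4.png

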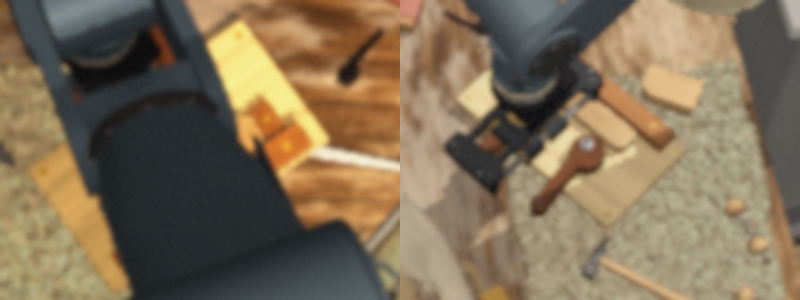

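```bash
python3 -m jog '[{"grip":255,"travel":[0,0,-4],"twist":0},{"grip":255,"travel":[0,0,-4],"twist":0},{"grip":255,"travel":[0,0,0],"twist":0},{"grip":255,"travel":[0,0,0],"twist":0}]'; python3 s.py; cat > arc.py <<'E'
import sys
from h import *
b=np.load("board.npz")
def f(th,s,r=.085):  # s=+1 left, -1 right
    p=np.array([.008+r*np.cos(th)+.0195*np.sin(th), s*(.045+r*np.sin(th)-.0195*np.cos(th))])
    return b["M"]@p+b["t"]
if __name__=="__main__":
    s=int(sys.argv[1]); a=[float(v) for v in sys.argv[2:]]
    W=[f(x,s) for x in a]; print("start",W[0])
    for i in range(1,len(W)): print(np.round((W[i]-W[i-1])*100,2), round(s*np.degrees(a[i]-a[i-1]),1))
    print("end",W[-1])
E
python3 arc.py 1 0 0.14 0.28 0.42 0.56 0.7 0.84 0.98 1.12 1.2 1.3 1.4 1.5 1.6
```

```text
time: 5.85
position: [0.548, 0.3516, 0.0546]
tool_rot: [0.444, 0.896, -0.001, -0.001]
ft_force: [0.6, 0.2, 1.4]
grip_width: 0.0003
board [0.0927 0.0261] z 0.05464197003276321 Fboard [ 0.5948 -0.2546] jaw 37.22141196937306
start [0.54857127 0.35132372]
[-0.58  1.07] 8.0
[-0.72  0.98] 8.0
[-0.85  0.87] 8.0
[-0.97  0.74] 8.0
[-1.06  0.6 ] 8.0
[-1.13  0.45] 8.0
[-1.19  0.29] 8.0
[-1.21  0.12] 8.0
[-0.7  -0.01] 4.6
[-0.87 -0.09] 5.7
[-0.85 -0.18] 5.7
[-0.83 -0.26] 5.7
[-0.8  -0.34] 5.7
end [0.43087125 0.39376596]
```

```bash
python3 -m jog '[{"grip":255,"travel":[-0.58,1.07,0],"twist":8},{"grip":255,"travel":[-0.72,0.98,0],"twist":8},{"grip":255,"travel":[-0.85,0.87,0],"twist":8},{"grip":255,"travel":[-0.97,0.74,0],"twist":8},{"grip":255,"travel":[-1.06,0.6,0],"twist":8},{"grip":255,"travel":[-1.13,0.45,0],"twist":8},{"grip":255,"travel":[0,0,0],"twist":0}]'; python3 s.py;  python3 -m jog '[{"grip":255,"travel":[-1.19,0.29,0],"twist":8},{"grip":255,"travel":[-1.21,0.12,0],"twist":8},{"grip":255,"travel":[0,0,0],"twist":0}]'; python3 s.py
```

```text
time: 6.55
position: [0.4967, 0.4001, 0.058]
tool_rot: [0.041, 0.999, 0.001, 0.002]
ft_force: [0.4, -0.4, 0.8]
grip_width: 0.0004
board [0.0813 0.0957] z 0.05795300152959394 Fboard [ 0.0115 -0.5688] jaw 85.26039616851094
time: 6.85
position: [0.4733, 0.4039, 0.0574]
tool_rot: [-0.096, 0.995, 0.001, 0.002]
ft_force: [0.1, -0.5, 0.8]
grip_width: 0.0007
board [0.0649 0.1129] z 0.05741665613940902 Fboard [-0.2118 -0.4251] jaw 101.05180481862993
```

```bash
python3 -m jog '[{"grip":255,"travel":[-0.7,-0.01,-0.2],"twist":4.6},{"grip":255,"travel":[0,0,0],"twist":0}]'; python3 s.py;  python3 - <<'E'
from h import *
import cv2
im=camera("top")[178:283,220:360,::-1]; a=cv2.resize(im,(800,600),interpolation=cv2.INTER_CUBIC)
im=camera("scene")[150:255,230:370,::-1]; c=cv2.resize(im,(800,600),interpolation=cv2.INTER_CUBIC)
cv2.imwrite("pics/c5.png",cv2.resize(np.hstack([a,c]),(800,300),interpolation=cv2.INTER_AREA))
E
```

```text
time: 7.05
position: [0.4671, 0.4033, 0.0546]
tool_rot: [-0.135, 0.991, 0.001, 0.002]
ft_force: [1.8, -1.5, 1.4]
grip_width: 0.0006
board [0.0596 0.1162] z 0.054632494150569144 Fboard [ 0.5142 -2.2319] jaw 105.53104868512382
```

View pics/c5.png

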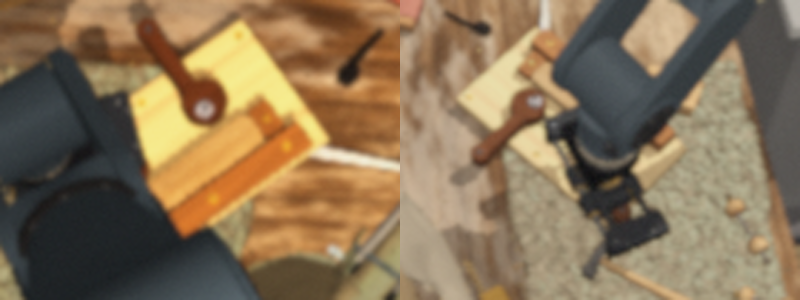

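```bash
python3 -m jog '[{"grip":255,"travel":[1.44,0.42,0],"twist":0},{"grip":255,"travel":[0,0,4],"twist":0},{"grip":255,"travel":[0,0,4],"twist":0},{"grip":255,"travel":[3.18,-3.08,0],"twist":-8.55},{"grip":255,"travel":[3.18,-3.08,0],"twist":-8.55},{"grip":255,"travel":[3.18,-3.08,0],"twist":-8.55},{"grip":255,"travel":[0,0,0],"twist":-8.55},{"grip":255,"travel":[0,0,0],"twist":-8.55}]'; python3 -m jog '[{"grip":255,"travel":[0,0,0],"twist":-8.55},{"grip":255,"travel":[0,0,0],"twist":-8.55},{"grip":255,"travel":[0,0,0],"twist":-8.55},{"grip":255,"travel":[0,0,0],"twist":0},{"grip":255,"travel":[0,0,0],"twist":0}]';python3 s.py; python3 arc.py -1 0 0.14 0.28 0.42 0.56 0.7 0.84 0.98 1.12 1.2 1.3 1.4 1.5
```

```text
time: 7.95
position: [0.5762, 0.3127, 0.1327]
tool_rot: [0.24, 0.971, -0.0, -0.001]
ft_force: [-0.8, -0.3, 0.9]
grip_width: 0.0004
time: 8.45
position: [0.5751, 0.3144, 0.1328]
tool_rot: [0.443, 0.897, -0.0, -0.001]
ft_force: [0.2, -1.3, -0.2]
grip_width: 0.0004
board [ 0.0918 -0.0199] z 0.1328356583164786 Fboard [-0.6545 -1.1261] jaw 37.440884374798515
start [0.5794448 0.3107303]
[ 0.88 -0.84] -8.0
[ 0.75 -0.96] -8.0
[ 0.61 -1.06] -8.0
[ 0.46 -1.13] -8.0
[ 0.3  -1.18] -8.0
[ 0.13 -1.21] -8.0
[-0.04 -1.22] -8.0
[-0.21 -1.2 ] -8.0
[-0.2  -0.67] -4.6
[-0.32 -0.81] -5.7
[-0.4  -0.78] -5.7
[-0.47 -0.73] -5.7
end [0.59435356 0.19277997]
```

```bash
python3 -m jog '[{"grip":255,"travel":[0,0,-4],"twist":0},{"grip":255,"travel":[0,0,-3.8],"twist":0},{"grip":255,"travel":[0,0,0],"twist":0},{"grip":255,"travel":[0.4,-0.37,0],"twist":0},{"grip":255,"travel":[0.88,-0.84,0],"twist":-8},{"grip":255,"travel":[0.75,-0.96,0],"twist":-8},{"grip":255,"travel":[0.61,-1.06,0],"twist":-8},{"grip":255,"travel":[0.46,-1.13,0],"twist":-8}]'; python3 s.py;  python3 -m jog '[{"grip":255,"travel":[0.3,-1.18,0],"twist":-8},{"grip":255,"travel":[0.13,-1.21,0],"twist":-8},{"grip":255,"travel":[-0.04,-1.22,0],"twist":-8},{"grip":255,"travel":[-0.21,-1.2,0],"twist":-8},{"grip":255,"travel":[0,0,0],"twist":0},{"grip":255,"travel":[-0.2,-0.67,0],"twist":-4.6},{"grip":255,"travel":[0,0,0],"twist":0}]'; python3 s.py
```

```text
time: 9.25
position: [0.6066, 0.2717, 0.0571]
tool_rot: [0.675, 0.738, 0.001, -0.001]
ft_force: [-3.0, 2.9, -1.2]
grip_width: 0.0005
board [ 0.091 -0.073] z 0.057120499961266114 Fboard [-0.644   4.1182] jaw 5.039512826801345
time: 9.95
position: [0.608, 0.2166, 0.0573]
tool_rot: [0.871, 0.492, 0.002, 0.001]
ft_force: [-0.3, 0.9, -0.4]
grip_width: 0.0008
board [ 0.0588 -0.1178] z 0.057250867461990526 Fboard [0.3062 0.8844] jaw -31.082599454208957
```

```bash
python3 -m jog '[{"grip":255,"travel":[-0.16,-0.4,0],"twist":-2.8},{"grip":255,"travel":[-0.16,-0.41,0],"twist":-2.9},{"grip":255,"travel":[0,0,0],"twist":0},{"grip":255,"travel":[0,0,0],"twist":0}]'; python3 s.py; python3 - <<'E'
from arc import *
for a in (1.2,1.3): print(f(a,1)+b["M"]@np.array([.015*np.sin(a),-.015*np.cos(a)]), f(a,-1)+b["M"]@np.array([.015*np.sin(a),.015*np.cos(a)]))
E
```

```text
time: 10.35
position: [0.605, 0.2089, 0.0565]
tool_rot: [0.894, 0.448, 0.002, 0.001]
ft_force: [0.6, 2.2, 1.8]
grip_width: 0.0007
board [ 0.0517 -0.122 ] z 0.05651584962667924 Fboard [1.8033 1.3775] jaw -36.73576378435177
[0.47882955 0.40660727] [0.61409433 0.22875721]
[0.46967435 0.40712179] [0.61214508 0.21979714]
```

```bash
python3 -m jog '[{"grip":255,"travel":[0.8,1.2,0],"twist":0},{"grip":255,"travel":[0,0,4],"twist":0},{"grip":255,"travel":[0,0,4],"twist":0},{"grip":255,"travel":[-2.67,3.74,0],"twist":-7.3},{"grip":255,"travel":[-2.67,3.74,0],"twist":-7.3},{"grip":255,"travel":[-2.67,3.74,0],"twist":-7.3},{"grip":255,"travel":[-2.67,3.74,0],"twist":-7.3},{"grip":255,"travel":[-2.67,3.74,0],"twist":-7.3}]'; python3 -m jog '[{"grip":255,"travel":[0,0,0],"twist":0},{"grip":255,"travel":[0,0,0],"twist":0},{"grip":255,"travel":[0,0,0],"twist":0}]';python3 s.py
```

```text
time: 11.15
position: [0.4764, 0.408, 0.1352]
tool_rot: [0.99, 0.143, -0.0, 0.001]
ft_force: [0.7, 0.1, 0.2]
grip_width: 0.0005
time: 11.45
position: [0.4783, 0.4064, 0.135]
tool_rot: [0.989, 0.145, 0.0, 0.0]
ft_force: [-0.4, 0.5, 0.2]
grip_width: 0.0005
board [0.0704 0.1119] z 0.1350323359696157 Fboard [-0.034   0.6654] jaw -73.35449372188461
```

```bash
python3 -m jog '[{"grip":255,"travel":[0,0,-4],"twist":0},{"grip":255,"travel":[0,0,-4],"twist":0},{"grip":255,"travel":[0,0,0],"twist":0},{"grip":255,"travel":[-1.43,-0.42,0],"twist":0},{"grip":255,"travel":[-0.44,-0.04,0],"twist":2.8},{"grip":255,"travel":[-0.43,-0.05,0],"twist":2.9},{"grip":255,"travel":[0,0,0],"twist":0},{"grip":255,"travel":[0,0,0],"twist":0}]';python3 s.py; python3 -m jog '[{"grip":255,"travel":[-0.42,-0.08,0],"twist":2.8},{"grip":255,"travel":[0,0,0],"twist":0},{"grip":255,"travel":[0,0,0],"twist":0}]';python3 s.py
```

```text
time: 12.25
position: [0.4569, 0.4018, 0.0567]
tool_rot: [0.981, 0.192, 0.002, -0.0]
ft_force: [2.4, -1.7, 1.4]
grip_width: 0.0003
board [0.0506 0.1212] z 0.05670595501541162 Fboard [ 0.8378 -2.8012] jaw -67.81782887402265
time: 12.55
position: [0.4544, 0.4018, 0.0567]
tool_rot: [0.976, 0.217, 0.004, -0.001]
ft_force: [6.0, -1.1, 0.1]
grip_width: 0.0005
board [0.0486 0.1227] z 0.056724695010095534 Fboard [ 4.079  -4.5282] jaw -64.98616308362325
```

```bash
python3 -m jog '[{"grip":255,"travel":[-0.3,-0.06,0],"twist":1.5},{"grip":255,"travel":[0,0,0],"twist":0},{"grip":255,"travel":[0,0,0],"twist":0}]';python3 s.py; python3 -m jog '[{"grip":255,"travel":[-0.3,-0.06,0],"twist":1.5},{"grip":255,"travel":[0,0,0],"twist":0},{"grip":255,"travel":[0,0,0],"twist":0}]';python3 s.py
```

```text
time: 12.85
position: [0.4534, 0.4018, 0.0569]
tool_rot: [0.973, 0.229, 0.006, -0.001]
ft_force: [8.7, -0.6, -2.1]
grip_width: 0.0003
board [0.0478 0.1233] z 0.05686728049395274 Fboard [ 6.5756 -5.709 ] jaw -63.49106797794465
time: 13.15
position: [0.4518, 0.4017, 0.057]
tool_rot: [0.97, 0.242, 0.008, -0.001]
ft_force: [10.3, -1.1, -3.5]
grip_width: 0.0004
board [0.0464 0.1242] z 0.0569966388556375 Fboard [ 7.5434 -7.093 ] jaw -61.9862392809901
```

```bash
python3 -m jog '[{"grip":255,"travel":[-0.4,-0.1,0],"twist":1},{"grip":255,"travel":[0,0,0],"twist":0},{"grip":255,"travel":[0,0,0],"twist":0}]';python3 s.py; python3 -m jog '[{"grip":255,"travel":[-0.4,-0.1,0],"twist":1},{"grip":255,"travel":[0,0,0],"twist":0},{"grip":255,"travel":[0,0,0],"twist":0}]';python3 s.py
```

```text
time: 13.45
position: [0.4498, 0.4013, 0.0572]
tool_rot: [0.968, 0.251, 0.01, -0.001]
ft_force: [14.7, 0.3, -6.9]
grip_width: 0.0003
board [0.0447 0.125 ] z 0.05717118525186742 Fboard [11.888  -8.6398] jaw -60.98318149109185
time: 13.75
position: [0.4488, 0.4013, 0.0574]
tool_rot: [0.966, 0.259, 0.013, -0.002]
ft_force: [19.2, -0.0, -9.8]
grip_width: 0.0008
board [0.0439 0.1257] z 0.05740196702072285 Fboard [ 15.2442 -11.6546] jaw -59.97991734762395
```

```bash
python3 -m jog '[{"grip":255,"travel":[2.25,1.08,0],"twist":0},{"grip":255,"travel":[0,0,4],"twist":0},{"grip":255,"travel":[0,0,4],"twist":0},{"grip":255,"travel":[3.05,-3.77,0],"twist":4.5},{"grip":255,"travel":[3.05,-3.77,0],"twist":4.5},{"grip":255,"travel":[3.05,-3.77,0],"twist":4.5},{"grip":255,"travel":[3.05,-3.77,0],"twist":4.5},{"grip":255,"travel":[3.05,-3.77,0],"twist":4.5}]'; python3 -m jog '[{"grip":255,"travel":[0,0,0],"twist":0},{"grip":255,"travel":[0,0,-4],"twist":0},{"grip":255,"travel":[0,0,-4],"twist":0},{"grip":255,"travel":[0,0,0],"twist":0},{"grip":255,"travel":[-0.81,-1.2,0],"twist":0},{"grip":255,"travel":[0,0,0],"twist":0}]';python3 s.py;python3 -m jog '[{"grip":255,"travel":[-0.2,-0.4,0],"twist":-2.8},{"grip":255,"travel":[0,0,0],"twist":0},{"grip":255,"travel":[0,0,0],"twist":0}]';python3 s.py
```

```text
time: 14.55
position: [0.6117, 0.2185, 0.1357]
tool_rot: [0.896, 0.444, -0.001, -0.001]
ft_force: [1.0, 1.1, -0.9]
grip_width: 0.0001
time: 15.15
position: [0.6026, 0.2083, 0.0563]
tool_rot: [0.897, 0.442, -0.0, -0.0]
ft_force: [0.8, -0.1, -0.0]
grip_width: 0.0008
board [ 0.0494 -0.1211] z 0.05628496226687825 Fboard [ 0.5646 -0.5305] jaw -37.50221428068249
time: 15.45
position: [0.6024, 0.2062, 0.0568]
tool_rot: [0.907, 0.421, 0.002, -0.0]
ft_force: [1.5, 4.5, -2.0]
grip_width: 0.0005
board [ 0.048  -0.1226] z 0.05683931689287857 Fboard [3.9254 2.7143] jaw -40.26771983699886
```

```bash
python3 -m jog '[{"grip":255,"travel":[-0.3,-0.5,0],"twist":-2.5},{"grip":255,"travel":[0,0,0],"twist":0},{"grip":255,"travel":[0,0,0],"twist":0}]';python3 s.py;python3 -m jog '[{"grip":255,"travel":[-0.25,-0.4,0],"twist":-1.5},{"grip":255,"travel":[0,0,0],"twist":0},{"grip":255,"travel":[0,0,0],"twist":0}]';python3 s.py;python3 -m jog '[{"grip":255,"travel":[-0.25,-0.4,0],"twist":-1},{"grip":255,"travel":[0,0,0],"twist":0},{"grip":255,"travel":[0,0,0],"twist":0}]';python3 s.py
```

```text
time: 15.75
position: [0.601, 0.203, 0.0569]
tool_rot: [0.916, 0.4, 0.004, -0.001]
ft_force: [4.1, 11.0, -3.5]
grip_width: 0.0006
board [ 0.0449 -0.1243] z 0.05692206492231694 Fboard [9.9515 6.2356] jaw -42.823986634053654
time: 16.05
position: [0.6, 0.201, 0.057]
tool_rot: [0.922, 0.388, 0.007, -0.002]
ft_force: [7.2, 16.3, -6.0]
grip_width: 0.0004
board [ 0.043  -0.1253] z 0.056990978291970466 Fboard [15.5617  8.6215] jaw -44.38996567550181
time: 16.35
position: [0.5988, 0.1987, 0.0572]
tool_rot: [0.925, 0.379, 0.009, -0.003]
ft_force: [8.0, 21.7, -7.6]
grip_width: 0.0004
board [ 0.0406 -0.1263] z 0.05724189042692012 Fboard [19.4759 12.4114] jaw -45.462344140611435
```

```bash
python3 -m jog '[{"grip":255,"travel":[1.65,1.88,0],"twist":0},{"grip":255,"travel":[0,0,4],"twist":0},{"grip":255,"travel":[0,0,4],"twist":0},{"grip":255,"travel":[-2.82,3.95,0],"twist":-3.9},{"grip":255,"travel":[-2.82,3.95,0],"twist":-3.9},{"grip":255,"travel":[-2.82,3.95,0],"twist":-3.9},{"grip":255,"travel":[-2.82,3.95,0],"twist":-3.9},{"grip":255,"travel":[-2.82,3.95,0],"twist":-3.9}]'; python3 -m jog '[{"grip":255,"travel":[0,0,0],"twist":0},{"grip":255,"travel":[0,0,-4],"twist":0},{"grip":255,"travel":[0,0,-4],"twist":0},{"grip":255,"travel":[0,0,0],"twist":0},{"grip":255,"travel":[-1.6,-0.5,0],"twist":0},{"grip":255,"travel":[-0.3,-0.06,0],"twist":0},{"grip":255,"travel":[0,0,0],"twist":0}]';python3 s.py;python3 -m jog '[{"grip":255,"travel":[-0.4,-0.08,0],"twist":1},{"grip":255,"travel":[0,0,0],"twist":0},{"grip":255,"travel":[0,0,0],"twist":0}]';python3 s.py;python3 -m jog '[{"grip":255,"travel":[-0.4,-0.08,0],"twist":1},{"grip":255,"travel":[0,0,0],"twist":0},{"grip":255,"travel":[0,0,0],"twist":0}]';python3 s.py
```

```text
time: 17.15
position: [0.4672, 0.4087, 0.1365]
tool_rot: [0.976, 0.217, -0.0, 0.0]
ft_force: [1.0, 0.9, -0.4]
grip_width: 0.0004
time: 17.85
position: [0.4512, 0.4021, 0.0571]
tool_rot: [0.976, 0.219, 0.001, -0.0]
ft_force: [1.3, -0.0, -0.8]
grip_width: 0.0007
board [0.0462 0.1248] z 0.057059487993482635 Fboard [ 1.0385 -0.8058] jaw -64.72344467265368
time: 18.15
position: [0.4504, 0.4022, 0.0572]
tool_rot: [0.974, 0.228, 0.005, -0.001]
ft_force: [5.9, -1.5, -0.4]
grip_width: 0.0007
board [0.0456 0.1255] z 0.057176144493824195 Fboard [ 3.7987 -4.751 ] jaw -63.68729897356902
time: 18.45
position: [0.4495, 0.4023, 0.0575]
tool_rot: [0.972, 0.236, 0.008, -0.001]
ft_force: [11.2, -1.1, -4.9]
grip_width: 0.0005
board [0.045  0.1261] z 0.05747405227911627 Fboard [ 8.2816 -7.6608] jaw -62.67443217191069
```

```bash
python3 -m jog '[{"grip":255,"travel":[-0.5,-0.1,0],"twist":1},{"grip":255,"travel":[0,0,0],"twist":0},{"grip":255,"travel":[0,0,0],"twist":0}]';python3 s.py;python3 -m jog '[{"grip":255,"travel":[-0.5,-0.1,0],"twist":1},{"grip":255,"travel":[0,0,0],"twist":0},{"grip":255,"travel":[0,0,0],"twist":0}]';python3 s.py
```

```text
time: 18.75
position: [0.4484, 0.4024, 0.0578]
tool_rot: [0.969, 0.245, 0.012, -0.002]
ft_force: [17.3, -1.8, -8.0]
grip_width: 0.0005
board [0.0442 0.1268] z 0.05778711029771707 Fboard [ 12.6851 -11.9512] jaw -61.6612838011021
time: 19.05
position: [0.4467, 0.402, 0.058]
tool_rot: [0.967, 0.253, 0.016, -0.002]
ft_force: [24.1, -3.0, -11.8]
grip_width: 0.0002
board [0.0426 0.1275] z 0.05803602236041985 Fboard [ 17.3509 -16.9281] jaw -60.63661730798716
```

```bash
python3 -m jog '[{"grip":255,"travel":[2.6,1.25,0],"twist":0},{"grip":255,"travel":[0,0,4],"twist":0},{"grip":255,"travel":[0,0,4],"twist":0},{"grip":255,"travel":[2.53,-3.35,0],"twist":2.8},{"grip":255,"travel":[2.53,-3.35,0],"twist":2.8},{"grip":255,"travel":[2.53,-3.35,0],"twist":2.8},{"grip":255,"travel":[2.53,-3.35,0],"twist":2.8},{"grip":255,"travel":[2.53,-3.35,0],"twist":2.8}]'; python3 -m jog '[{"grip":255,"travel":[2.53,-3.35,0],"twist":2.8},{"grip":255,"travel":[0,0,0],"twist":0},{"grip":255,"travel":[0,0,-4],"twist":0},{"grip":255,"travel":[0,0,-4],"twist":0},{"grip":255,"travel":[0,0,0],"twist":0},{"grip":255,"travel":[-1,-1.2,0],"twist":0},{"grip":255,"travel":[0,0,0],"twist":0}]';python3 s.py;python3 -m jog '[{"grip":255,"travel":[-0.3,-0.5,0],"twist":0},{"grip":255,"travel":[0,0,0],"twist":0},{"grip":255,"travel":[0,0,0],"twist":0}]';python3 s.py;python3 -m jog '[{"grip":255,"travel":[-0.25,-0.4,0],"twist":0},{"grip":255,"travel":[0,0,0],"twist":0},{"grip":255,"travel":[0,0,0],"twist":0}]';python3 s.py
```

```text
time: 19.85
position: [0.585, 0.2422, 0.1363]
tool_rot: [0.929, 0.37, 0.0, -0.0]
ft_force: [1.1, 0.6, 0.7]
grip_width: 0.0003
time: 20.55
position: [0.6003, 0.1998, 0.0567]
tool_rot: [0.921, 0.391, 0.002, -0.001]
ft_force: [2.3, 3.9, -4.0]
grip_width: 0.0007
board [ 0.0425 -0.1264] z 0.05665449789304472 Fboard [4.1806 1.7242] jaw -44.027305831450185
time: 20.85
position: [0.5997, 0.1985, 0.0571]
tool_rot: [0.921, 0.39, 0.006, -0.002]
ft_force: [4.7, 15.0, -9.9]
grip_width: 0.0004
board [ 0.0411 -0.1271] z 0.05710066255823183 Fboard [12.8034  9.1289] jaw -44.07718312042661
time: 21.15
position: [0.5992, 0.1976, 0.0573]
tool_rot: [0.921, 0.389, 0.009, -0.004]
ft_force: [8.7, 22.9, -13.2]
grip_width: 0.0006
board [ 0.0402 -0.1275] z 0.0572811565558044 Fboard [20.7932 12.9477] jaw -44.19507595462837
```

```bash
python3 -m jog '[{"grip":255,"travel":[1.65,1.88,0],"twist":0},{"grip":255,"travel":[0,0,4.5],"twist":0},{"grip":255,"travel":[0,0,4.5],"twist":0},{"grip":255,"travel":[-2,4,2],"twist":0},{"grip":255,"travel":[-2,4,2],"twist":0},{"grip":255,"travel":[-3,3.5,2],"twist":0},{"grip":255,"travel":[-3,3.5,2],"twist":0},{"grip":255,"travel":[-3,3.5,2],"twist":0}]'; python3 -m jog '[{"grip":255,"travel":[-3,3.5,0],"twist":0},{"grip":255,"travel":[-3,3.5,0],"twist":0},{"grip":255,"travel":[-3,3.5,0],"twist":0},{"grip":255,"travel":[-3,3.5,0],"twist":0},{"grip":255,"travel":[-3,3.5,0],"twist":0},{"grip":255,"travel":[-3,3.5,0],"twist":0},{"grip":255,"travel":[-3,2,0],"twist":0},{"grip":255,"travel":[0,0,0],"twist":0}]'; python3 - <<'E'
from h import *
import cv2
im=camera("top"); cv2.imwrite("pics/top9.png",im[:,:,::-1])
cv2.imwrite("pics/c9.png",cv2.resize(im[178:283,220:360,::-1],(800,600),interpolation=cv2.INTER_CUBIC))
E
```

```text
time: 21.95
position: [0.479, 0.3939, 0.2484]
tool_rot: [0.92, 0.391, 0.001, -0.0]
ft_force: [0.2, 0.2, 0.2]
grip_width: 0.0007
time: 22.75
position: [0.2653, 0.6249, 0.2474]
tool_rot: [0.919, 0.394, 0.0, -0.002]
ft_force: [0.3, -0.7, 0.1]
grip_width: 0.0004
```

View pics/c9.png

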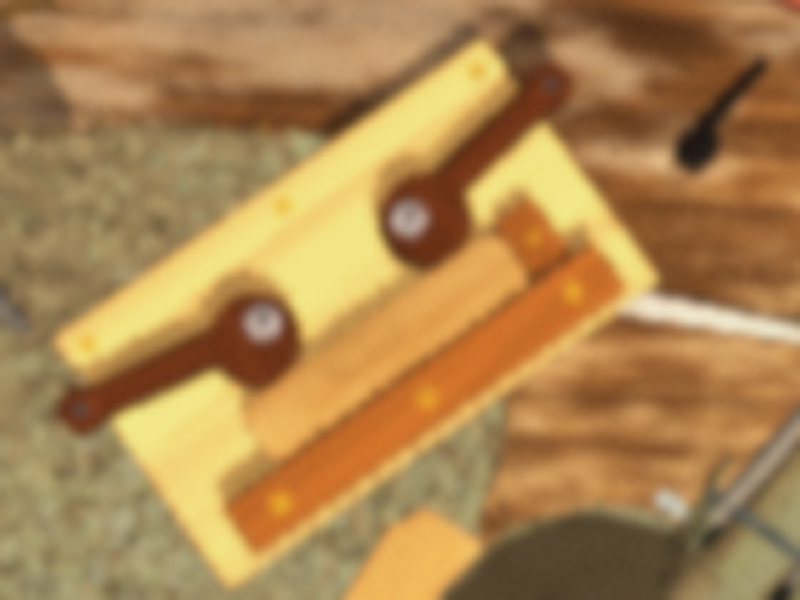

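```bash
python3 - <<'E'
from h import *
b=np.load("board.npz");M,t=b["M"],b["t"]
L=lambda cu,cv,z:(onz("top",220+cu*.175,178+cv*.175,z)[:2]-t)@M
for n,u,v,p in [("L",78,408,(.008,.045)),("R",550,85,(.008,-.045))]:
    d=L(u,v,.05)-p; print(n,np.hypot(*d),np.arctan2(d[1],d[0]))
for c in [(245,415),(268,458),(503,235),(528,275)]: print(np.round(L(*c,.044),4))
import cv2
a,c=[cv2.imread(f"pics/{n}.png").astype(int) for n in("top0","top9")]
d=(abs(a-c).max(2)>60).astype(np.uint8)
n,_,s,_=cv2.connectedComponentsWithStats(d)
print([r.tolist() for r in s[1:] if r[4]>8])
E
```

```text
L 0.10119099134757918 1.3790321371761916
R 0.09918471553028282 -1.4216069348840366
[-0.0232  0.0789]
[-0.0472  0.0819]
[-0.0249 -0.0794]
[-0.0486 -0.0776]
[[266, 179, 13, 15, 105], [197, 181, 17, 13, 121], [216, 183, 5, 3, 11], [289, 187, 29, 38, 317], [278, 199, 17, 21, 150], [239, 206, 29, 28, 239], [113, 231, 5, 7, 20], [212, 231, 5, 5, 15], [231, 234, 42, 20, 310], [111, 243, 6, 9, 32], [254, 247, 7, 8, 30], [111, 259, 24, 18, 172], [138, 272, 16, 7, 62], [167, 274, 11, 14, 49], [59, 276, 121, 72, 3522], [55, 324, 4, 7, 13], [100, 329, 49, 41, 848], [157, 333, 11, 8, 56], [77, 346, 5, 4, 12], [81, 349, 5, 5, 16], [175, 352, 92, 68, 1895], [69, 359, 15, 34, 230], [81, 370, 5, 16, 49], [89, 373, 15, 15, 111], [120, 376, 35, 21, 400], [397, 379, 5, 6, 24], [168, 381, 7, 6, 32], [404, 381, 9, 5, 12], [83, 384, 64, 36, 1138], [80, 390, 4, 7, 18], [436, 408, 7, 12, 22], [145, 413, 8, 7, 41], [335, 416, 4, 4, 13]]
```

```bash
python3 -m jog '[{"grip":255,"travel":[3.12,-3.53,0],"twist":-2.7},{"grip":255,"travel":[3.12,-3.53,0],"twist":-2.7},{"grip":255,"travel":[3.12,-3.53,0],"twist":-2.7},{"grip":255,"travel":[3.12,-3.53,0],"twist":-2.7},{"grip":255,"travel":[3.12,-3.53,0],"twist":-2.7},{"grip":255,"travel":[3.12,-3.53,0],"twist":-2.7},{"grip":255,"travel":[0,0,0],"twist":0},{"grip":255,"travel":[0,0,-4.5],"twist":0}]'; python3 -m jog '[{"grip":255,"travel":[0,0,-4.5],"twist":0},{"grip":255,"travel":[0,0,-4.5],"twist":0},{"grip":255,"travel":[0,0,-4],"twist":0},{"grip":255,"travel":[0,0,-1.5],"twist":0},{"grip":255,"travel":[0,0,0],"twist":0},{"grip":255,"travel":[0,0,0],"twist":0}]'; python3 s.py
```

```text
time: 23.6
position: [0.4644, 0.4111, 0.2071]
tool_rot: [0.967, 0.256, 0.008, -0.003]
ft_force: [0.9, 1.0, -0.3]
grip_width: 0.0007
time: 24.2
position: [0.4594, 0.4111, 0.0566]
tool_rot: [0.966, 0.258, 0.001, -0.0]
ft_force: [0.4, 0.7, -0.1]
grip_width: 0.0005
board [0.0582 0.1271] z 0.05655218493124926 Fboard [0.7204 0.3455] jaw -60.133628906762674
```

```bash
python3 -m jog '[{"grip":255,"travel":[-0.6,-0.5,0],"twist":0},{"grip":255,"travel":[-0.5,-0.3,0],"twist":0},{"grip":255,"travel":[0,0,0],"twist":0}]';python3 s.py;python3 -m jog '[{"grip":255,"travel":[-0.4,-0.1,0],"twist":0},{"grip":255,"travel":[0,0,0],"twist":0},{"grip":255,"travel":[0,0,0],"twist":0}]';python3 s.py;python3 -m jog '[{"grip":255,"travel":[-0.5,-0.1,0],"twist":0},{"grip":255,"travel":[0,0,0],"twist":0},{"grip":255,"travel":[0,0,0],"twist":0}]';python3 s.py
```

```text
time: 24.5
position: [0.4493, 0.4038, 0.0571]
tool_rot: [0.966, 0.258, 0.004, -0.001]
ft_force: [3.0, 1.7, 0.8]
grip_width: 0.0004
board [0.0457 0.1273] z 0.05709395806972799 Fboard [ 3.4008 -0.4301] jaw -60.14381463362536
time: 24.8
position: [0.4486, 0.4037, 0.0572]
tool_rot: [0.966, 0.258, 0.007, -0.001]
ft_force: [8.2, 1.4, 0.3]
grip_width: 0.001
board [0.0451 0.1277] z 0.057153964824672034 Fboard [ 7.3774 -3.8273] jaw -60.1303680929875
time: 25.1
position: [0.4474, 0.4036, 0.0575]
tool_rot: [0.966, 0.258, 0.011, -0.002]
ft_force: [14.2, 1.5, -3.2]
grip_width: 0.0006
board [0.0441 0.1283] z 0.057482725535006565 Fboard [12.1689 -7.4036] jaw -60.103722154476586
```

```bash
python3 -m jog '[{"grip":255,"travel":[-0.5,-0.1,0],"twist":0},{"grip":255,"travel":[0,0,0],"twist":0},{"grip":255,"travel":[0,0,0],"twist":0}]';python3 s.py;python3 -m jog '[{"grip":255,"travel":[2.4,1.1,0],"twist":0},{"grip":255,"travel":[0,0,4.5],"twist":0},{"grip":255,"travel":[0,0,4.5],"twist":0},{"grip":255,"travel":[-3,3.5,3],"twist":0},{"grip":255,"travel":[-3,3.5,3],"twist":0},{"grip":255,"travel":[-3,3.5,0],"twist":0},{"grip":255,"travel":[-3,3.5,0],"twist":0},{"grip":255,"travel":[-3,3.5,0],"twist":0}]';python3 -m jog '[{"grip":255,"travel":[-3,2.5,0],"twist":0},{"grip":255,"travel":[0,0,0],"twist":0},{"grip":255,"travel":[0,0,0],"twist":0}]'; python3 - <<'E'
from h import *
import cv2
im=camera("top"); cv2.imwrite("pics/topA.png",im[:,:,::-1])
cv2.imwrite("pics/cA.png",cv2.resize(im[178:283,220:360,::-1],(800,600),interpolation=cv2.INTER_CUBIC))
E
```

```text
time: 25.4
position: [0.4464, 0.4034, 0.0578]
tool_rot: [0.966, 0.258, 0.015, -0.002]
ft_force: [20.6, 0.6, -6.4]
grip_width: 0.0008
board [0.0432 0.1288] z 0.05778423319685204 Fboard [ 16.7352 -12.0318] jaw -60.07873576230682
time: 26.2
position: [0.3105, 0.5792, 0.2001]
tool_rot: [0.966, 0.258, -0.001, 0.001]
ft_force: [0.4, -0.0, 0.3]
grip_width: 0.0004
time: 26.5
position: [0.281, 0.6036, 0.1992]
tool_rot: [0.966, 0.259, -0.001, 0.001]
ft_force: [0.4, -0.4, 0.4]
grip_width: 0.0003
```

View pics/cA.png

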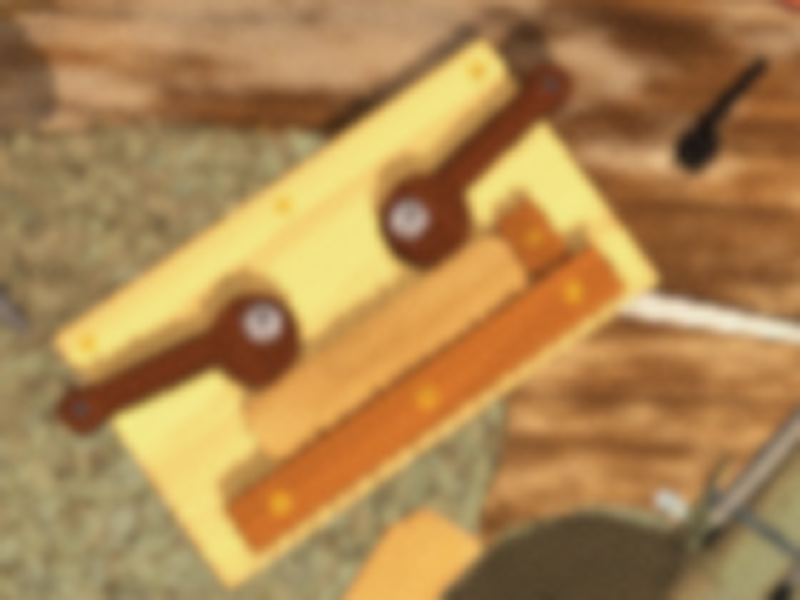

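The last view is unchanged: the bar's end meets the stop near pixel (515,255), it lies along the fence, and both levers are closed. The robot is clear of everything.

```bash
python3 -c "from rig import *; print(hand_in())"
```

```text
the job is handed in; nothing more can be done
None
```

The bar is clamped in the holding board and the job is handed in; no verdict came back.

**What I did:** With both levers still open, I pushed the bar along its channel with the closed fingertips. It stopped firmly against the end stop at about 20 N. I then swung both levers out in turns and went back over each one until it was tight.

**Last checks:**
- **Bar position:** in the second-to-last top picture the bar's ends are at about y = ±80 mm on the board, so it is within 1–2 mm of home. Its side looks flush along the fence. I did not measure again after the final left push, but the last picture looks unchanged.
- **Cam levers:** the picture gave the left at about 1.38 rad and the right at about 1.42 rad. On the final re-push each resisted stiffly, at about 21–24 N with almost no movement.
- **Tools and offcuts:** the peg, maple block and chisel blade, all next to the board, look unmoved in the last close-up. A before/after comparison of the top pictures showed no changes around the peg, pencil, chisel or sanding block. It did show changes on the bench at the board's left, which I took to be the arm and its shadow.

**Not confirmed:** I could not measure the cams' force on the bar directly, only infer it from the push forces. The left lever's angle read about 1.40 rad from the finger position against 1.38 in the picture, which is within measuring error. The robot finished well clear of the board, at about 27 s of the 61 s allowed.

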